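Empty the nut hopper through its slide gate

TASK

On the bench stand two small parts hoppers; the one with the rectangular mouth (not the round one) holds two large steel nuts. Pull its slide gate out by the upright handle so that both nuts drop into the catch tray underneath, then push the gate fully shut again and let go.

Things in the scene. Friction and masses are not known exactly. Their poses are not given: they have to be found in the camera images.
- gate (a joint): Slide gate of the rectangular-mouthed hopper: a level steel plate 5 mm thick, 95 mm above the bench, under the 52 x 56 mm outlet. 0 m = fully shut, 0.055 m = fully open (a stop at each end); starts 0 to 6 mm open. A nut needs about 35 mm to drop. About 2 N of friction; stays where it is left. The other hopper, with a round mouth, has a like gate of its own.
- gate_grip (a point): Grip point of this gate's handle, an upright tab 12 mm thick along the slide, 32 mm wide across it, its top 165 mm above the bench. Point: on its centre line, 17 mm below the top. x is level and points to the hopper (push shut = +x, pull open = -x), z up. Gate shut: 135 mm from the hopper's centre line; the funnel rim (186 mm high) reaches 59 mm out from that line.
- hopper_tray (a point): Centre of the inner floor of the steel catch tray under the rectangular-mouthed hopper (aluminium wedge funnel on four legs, mouth 110 x 56 mm, fixed to the bench), straight below the outlet, 5 mm above the bench. Tray 160 x 160 mm outside, walls 4 mm thick, 45 mm high, fixed to the hopper. Axes parallel to those of the handle's point.
- nut_1_center (a point): Centre of the first plain steel hexagon nut, 35 mm across its corners, 16 mm thick, about 60 g; it starts lying on the gate inside the rectangular hopper's outlet.
- nut_2_center (a point): Centre of the second, identical nut; it starts on top of the first one.

How it is judged:
By the outcome, as a careful person would: the job done as asked, in the order asked, and still so for the second after the job is handed in, with the robot touching nothing.
It also fails if it takes over 32 s, if anything falls off the work surface, if the arm or the gripper's body presses on something with over 40 N, if the wrist force passes 120 N, or if a joint passes its speed limit or range.

ROBOT

A 6-joint arm with a two-finger parallel gripper is mounted at the origin on the work surface. World frame = base frame: x ahead of the robot, y to its left, z up, the work surface at z = 0. Lengths are in m, angles in rad, forces in N, time in s.
With the tool pointing down it reaches from about 0.225 to 0.875 m from the base axis. Payload 3.4 kg.
Tool frame: the origin (TCP) lies midway between the tips of the shut fingers; the grasp point (between the pads) lies 19 mm behind it; x points along the fingers, y is the direction in which the jaws open and shut, and the axes are right-handed (so a half turn about x gives the same grasp; the last joint's range is limited). The gripper opens to 85 mm and grips with 20 to 120 N. Pads are 22 mm wide; open, the fingers measure 114 mm over their backs; the gripper's body (76 mm by 85 mm) begins 54 mm behind the grasp point. The pads swing forward as they close: fully open they stand 13 mm farther back than shut.
Start: joints at [1.057, 0.276, 1.505, -0, 1.361, -0.121], TCP at [0.22, 0.531, 0.231] pointing down, gripper open.
Joint ranges: [-2.89, 2.89], [-0.75, 2.08], [0.22, 2.7], [-1.18, 4.32], [0.11, 2.71], [-2.7, 2.7]. Speed limits (rad/s): [2.57, 2.57, 3.14, 3.14, 3.14, 3.14].

INTERFACE

Orientations are given as a unit quaternion [w, x, y, z].
In Python, from rig import manip, get_image, get_calibration, ticket gives the robot as it stands. The module is installed in compiled form; this text tells all that it offers.
- The arm moves only by the tool arm_command, never from a script. Its argument "series" is text: rows parted by semicolons, each of 7 numbers parted by spaces: the shift along the tool's x, y, z in units of 0.1 m (1.0 is 0.1 m), then the turn, a rotation vector about the tool's x, y, z in units of pi rad (1.0 is pi rad), then the opening, from -1 (shut) to 1 (fully open), so that 0 is half open. In form: tx ty tz rx ry rz claw; .... A call has 1 to 12 rows; each row shifts and turns the commanded pose from where the row before left it, along the tool's axes as they then stand; what a row does not reach is not made up. A row lasts 1/12 s, in which the tool goes at most 41.7 mm and 7.16 degrees, less where a joint would pass 70% of its speed; a pose out of reach is approached as far as the arm can. A call with a number of a shift or a turn outside -1 to 1 is refused whole. A call with a gripper value outside its range is refused whole. The fingers move at their own pace and stop on an object; "squeeze" is the grip in N (left out, the last holds). Time passes only in rows, so rows that do not move let the fingers close. It gives the time, the measured TCP pose, the force and the opening at its end, in the units of the state.
- manip.get_state(): the state, without advancing time (a new reading comes with each control period).
- get_image(name): name is "side" or "top"; returns the picture (400x640x3 uint8, red, green, blue); there is no depth.
- get_calibration(name): a dict with "fx", "fy", "cx", "cy" (pixels), "D" ([k1, k2, p1, p2, k3] as OpenCV has them; the pictures are not rectified), "cam_to_world" (4x4, takes a point from camera to world coordinates). Camera axes: x right, y down, z forward; pixel columns grow to the right and rows downward; lengths in m; the calibration is good to about 2 mm. A picture is of the moment at which its call begins. get_calibration takes no time and is no camera call.
- ticket.sign_off(): hands the job in, once; it reports no verdict.
The state is a dict: "clock": time; "qpos": joint angles; "qd": joint speeds; "effort": joint torques, N m; "position": TCP position; "ee_rot": TCP orientation; "contact_force": force on the tool from outside, world axes, zero at the start; "moment": the same for the moment, N m; "width": finger opening in m.
Only numpy, scipy, OpenCV 4.12 (cv2) and the standard library are available. Lean on these libraries where they do the work, as an engineer would, in place of code of your own. Each camera call takes 0.05 s, during which the arm holds its last target. There are 200 camera calls.

## Working session

There is one attempt and no reset: what is moved stays moved. The work goes in short steps, Python scripts to look and compute and a tool call to move; the robot and the scene stay as the last step left them, time stands still between calls to the robot, and variables do not carry over. Pictures are saved under pics/ and viewed, about 8 in all and at most 12, crops included, and the job is handed in when it is done.

Besides the shell and the picture viewer there is one more tool, called after "Request:" as name(argument=value, ...) on one line, values as JSON. arm_command: Moves the arm, as the interface text tells. Shifts and turns lie within -1 to 1; 1 stands for 0.1 m of shift or pi rad of turn. Its arguments: {"type":"object","properties":{"series":{"type":"string"},"squeeze":{"type":"number"}},"required":["series"]}

```bash
mkdir -p pics; python3 - <<'E'
from rig import manip,get_image,get_calibration
import cv2,numpy as np
for n in("side","top"):
    im=get_image(n);cv2.imwrite(f"pics/{n}0.png",im[:,:,::-1]);c=get_calibration(n)
    print(n,{k:np.round(v,4).tolist() for k,v in c.items()})
print(manip.get_state())
E
```

```text
side {'fx': 402.2348, 'fy': 402.2348, 'cx': 312.4948, 'cy': 197.2425, 'D': [-0.0085, 0.0, 0.0, 0.0, 0.0], 'cam_to_world': [[0.9463, -0.1723, 0.2735, 0.3362], [-0.3232, -0.5191, 0.7912, -0.7835], [0.0056, -0.8371, -0.5469, 0.6364], [0.0, 0.0, 0.0, 1.0]]}
top {'fx': 517.8958, 'fy': 517.8958, 'cx': 317.8423, 'cy': 193.3404, 'D': [-0.1236, 0.0, 0.0, 0.0, 0.0], 'cam_to_world': [[-0.0189, -0.9828, 0.1837, 0.3932], [-0.9996, 0.0144, -0.0258, -0.0132], [0.0227, -0.1841, -0.9827, 1.1819], [0.0, 0.0, 0.0, 1.0]]}
{'clock': 0.1, 'qpos': array([ 1.05698167e+00,  2.76516125e-01,  1.50602665e+00, -4.07192236e-05,
        1.36071350e+00, -1.21008465e-01]), 'qd': array([-0.00125908, -0.00204142, -0.00344555, -0.00030219, -0.00110994,
       -0.00020423]), 'effort': array([ 1.57726245e-03, -4.17701304e+01, -2.46404082e+01,  4.36584912e-05,
        5.75094775e-03,  3.01606804e-05]), 'position': array([0.21988096, 0.53076903, 0.23052712]), 'ee_rot': array([ 0.69334268,  0.13742064,  0.69368308, -0.13854702]), 'contact_force': array([-0.44573781, -0.4552586 , -0.0612633 ]), 'moment': array([-0.00536226, -0.01175257,  0.01270373]), 'width': 0.08559282675630743}
```

View pics/side0.png

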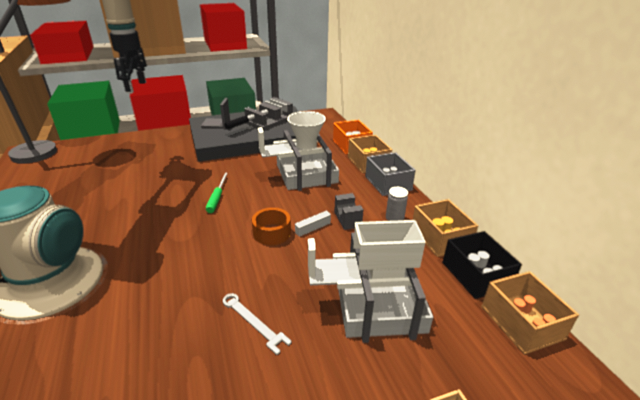

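View pics/top0.png

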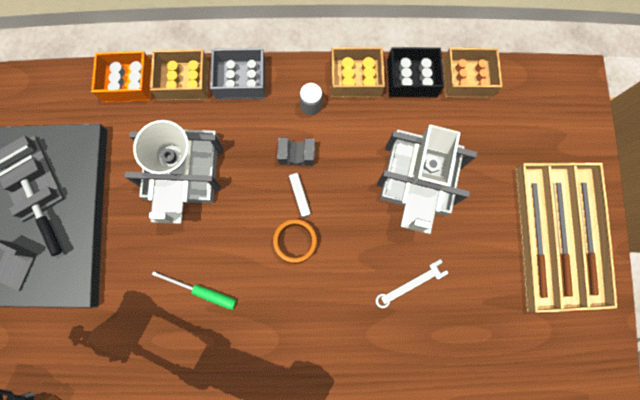

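The side view shows the rectangular hopper near (388,250), with its handle tab at about (312,260). In the top view the hopper is near (430,160) and the handle near (418,225). The round hopper is well clear of it. I'll zoom in on both views.

```bash
python3 - <<'E'
import cv2,numpy as np
a=cv2.imread("pics/side0.png")[210:350,295:445];b=cv2.imread("pics/top0.png")[110:250,365:490]
a=cv2.resize(a,None,fx=4,fy=4,interpolation=cv2.INTER_CUBIC)[:, :430];b=cv2.resize(b,None,fx=4,fy=4,interpolation=cv2.INTER_CUBIC)[:,:370]
cv2.imwrite("pics/crop0.png",np.hstack([a,b]))
E
```

```text
(no output)
```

View pics/crop0.png

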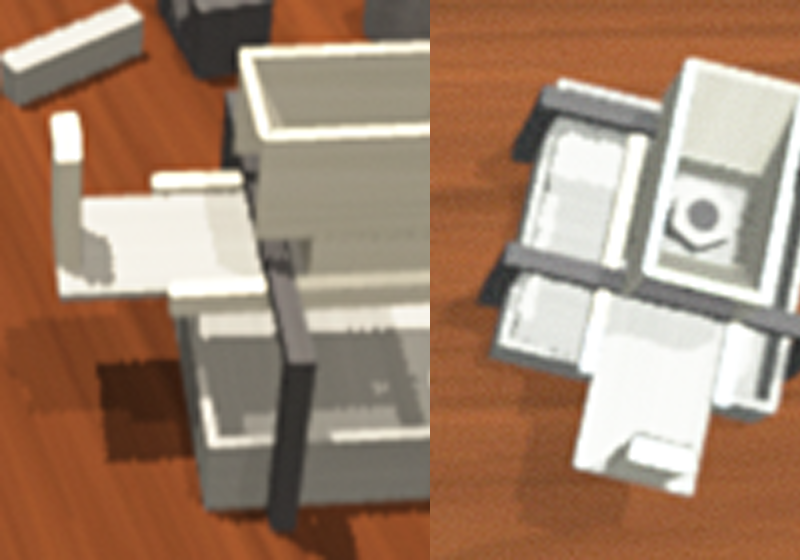

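Crop: in the side view the tab's top face is centred at about (311.6,244.3). In the top view it is centred at about (422.3,224). A nut is visible in the mouth. Next I triangulate the tab and get the slide axis from the rim and plate edges.

```bash
cat >h.py <<'E'
import cv2,numpy as np
from rig import manip,get_image,get_calibration
C={n:get_calibration(n) for n in("side","top")}
def ray(n,uv):
    c=C[n];K=np.array([[c["fx"],0,c["cx"]],[0,c["fy"],c["cy"]],[0,0,1]])
    p=cv2.undistortPoints(np.array([[uv]],float),K,np.array(c["D"])).ravel();T=np.array(c["cam_to_world"])
    d=T[:3,:3]@[*p,1];return T[:3,3],d/np.linalg.norm(d)
def plane(n,uv,z):
    o,d=ray(n,uv);return o+d*(z-o[2])/d[2]
def tri(a,b):
    o1,d1=ray("side",a);o2,d2=ray("top",b)
    s=np.linalg.lstsq(np.c_[d1,-d2],o2-o1,rcond=None)[0];p,q=o1+d1*s[0],o2+d2*s[1]
    return (p+q)/2,np.linalg.norm(p-q)
E
python3 - <<'E'
from h import *
np.set_printoptions(precision=4,suppress=True)
cs=lambda u,v:(u/4+295-.4,v/4+210-.4)
ct=lambda u,v:((u-430)/4+365-.4,v/4+110-.4)
print("tab top",tri(cs(66,137),ct(659,456)),plane("side",cs(66,137),.165),plane("top",ct(659,456),.165))
def ang(a,b): d=b-a;return np.degrees(np.arctan2(d[1],d[0])),np.linalg.norm(d)
P=lambda u,v,z:plane("top",ct(u,v),z)
print("rim L",P(642,278,.186),P(688,60,.186),ang(P(642,278,.186),P(688,60,.186)))
print("rim near",ang(P(642,278,.186),P(772,307,.186)))
print("tab edge",ang(P(634,437,.165),P(690,450,.165)))
print("plate outer edge",ang(P(575,468,.0975),P(693,494,.0975)))
print("plate R",ang(P(693,494,.0975),P(722,325,.0975)))
print("strap",ang(P(510,248,.09),P(800,322,.09)))
# rim near-left & far-left corner triangulation
print("rim corner",tri(cs(262,137),ct(642,278)),tri(cs(242,47),ct(688,60)))
print("nut",P(703,214,.13))
E
```

```text
tab top (array([ 0.5192, -0.2467,  0.1643]), np.float64(0.0007339136812879491)) [ 0.5193 -0.2475  0.165 ] [ 0.5188 -0.2464  0.165 ]
rim L [ 0.6052 -0.238   0.186 ] [ 0.7183 -0.2684  0.186 ] (np.float64(-15.04042594294466), np.float64(0.11705485047352136))
rim near (np.float64(-103.48812729571934), np.float64(0.06671903197587765))
tab edge (np.float64(-104.14632846288161), np.float64(0.028931804470239714))
plate outer edge (np.float64(-103.53479867421476), np.float64(0.0645585428934775))
plate R (np.float64(-13.07956233621173), np.float64(0.09355799840812283))
strap (np.float64(-105.30369805042267), np.float64(0.16371722133333083))
rim corner (array([ 0.6166, -0.2489,  0.1399]), np.float64(0.0031315634139345437)) (array([ 0.6569, -0.2489,  0.2076]), np.float64(0.1050794123532958))
nut [ 0.6513 -0.2853  0.13  ]
```

```bash
cat >>h.py <<'E'
from scipy.spatial.transform import Rotation as R
def rel(target,yaw,verb=True):
    """shift (after turning) and turn, in move units, from measured pose to tool-down with jaw axis at yaw (deg)"""
    s=manip.get_state();q=s["ee_rot"];r=R.from_quat([*q[1:],q[0]])
    best=None
    for k in(0,180):
        a=np.radians(yaw+k);y=np.array([np.cos(a),np.sin(a),0]);x=np.array([0,0,-1.]);T=R.from_matrix(np.c_[x,y,np.cross(x,y)])
        v=(r.inv()*T).as_rotvec()
        if best is None or np.linalg.norm(v)<np.linalg.norm(best[0]): best=(v,T)
    v,T=best;d=np.array(target)-s["position"]
    print("turn",np.round(v/np.pi,4),"shift after turn",np.round(T.inv().apply(d)*10,3),"shift before",np.round(r.inv().apply(d)*10,3),"q",np.round(s["qpos"],3),"t",s["clock"],"w",s["width"])
    print("axes y",r.as_matrix()[:,1].round(3),"F",s["contact_force"].round(2))
E
python3 -c "
from h import *
rel([.519,-.2465,.25],-14.5)"
```

```text
turn [4.555e-01 3.000e-04 5.000e-04] shift after turn [-0.195  4.842  6.776] shift before [-0.186 -6.036  5.739] q [ 1.057  0.277  1.506 -0.     1.361 -0.121] t 0.1 w 0.08559282675630743
axes y [ 0.383  0.924 -0.002] F [-0.45 -0.46 -0.06]
```

Request:
arm_command(series="-0.02 0 0 0.038 0 0 1;-0.02 0 0 0.038 0 0 1;-0.02 0 0 0.038 0 0 1;-0.02 0 0 0.038 0 0 1;-0.02 0 0 0.038 0 0 1;-0.02 0 0 0.038 0 0 1;-0.02 0 0 0.038 0 0 1;-0.02 0 0 0.038 0 0 1;-0.02 0 0 0.038 0 0 1;-0.02 0 0 0.038 0 0 1;0 0 0 0.038 0 0 1;0 0 0 0.0375 0 0 1", squeeze=60)

```text
clock: 1.1
position: [0.22, 0.531, 0.251]
ee_rot: [-0.431, -0.56, -0.431, 0.561]
contact_force: [-0.1, -0.1, -0.7]
width: 0.0853
```

Request:
arm_command(series="0 0.2 0.28 0 0 0 1;0 0.2 0.28 0 0 0 1;0 0.2 0.28 0 0 0 1;0 0.2 0.28 0 0 0 1;0 0.2 0.28 0 0 0 1;0 0.2 0.28 0 0 0 1;0 0.2 0.28 0 0 0 1;0 0.2 0.28 0 0 0 1;0 0.2 0.28 0 0 0 1;0 0.2 0.28 0 0 0 1;0 0.2 0.28 0 0 0 1;0 0.2 0.28 0 0 0 1")

```text
clock: 2.1
position: [0.3682, 0.1442, 0.2511]
ee_rot: [-0.433, -0.559, -0.433, 0.559]
contact_force: [1.6, 0.5, -0.0]
width: 0.0858
```

```bash
python3 -c "
from h import *
rel([.519,-.2465,.25],-14.5)"
```

```text
turn [ 0.0001 -0.      0.0001] shift after turn [0.011 2.438 3.405] shift before [0.011 2.437 3.406] q [ 0.197 -0.013  1.804  0.     1.351  0.45 ] t 2.1 w 0.08578000460770495
axes y [ 0.968 -0.25  -0.   ] F [ 1.59  0.54 -0.02]
```

Request:
arm_command(series="0 0.203 0.284 0 0 0 1;0 0.203 0.284 0 0 0 1;0 0.203 0.284 0 0 0 1;0 0.203 0.284 0 0 0 1;0 0.203 0.284 0 0 0 1;0 0.203 0.284 0 0 0 1;0 0.203 0.284 0 0 0 1;0 0.203 0.284 0 0 0 1;0 0.203 0.284 0 0 0 1;0 0.203 0.284 0 0 0 1;0 0.203 0.284 0 0 0 1;0 0.203 0.284 0 0 0 1")

```text
clock: 3.1
position: [0.519, -0.2467, 0.2507]
ee_rot: [-0.432, -0.559, -0.433, 0.559]
contact_force: [-0.4, 0.0, 1.4]
width: 0.0855
```

Request:
arm_command(series="0 0 0 0 0 0 1;0 0 0 0 0 0 1")

```text
clock: 3.27
position: [0.5189, -0.2465, 0.25]
ee_rot: [-0.431, -0.559, -0.433, 0.56]
contact_force: [-0.6, -0.4, 0.2]
width: 0.0855
```

```bash
python3 -c "
from h import *
rel([.519,-.2465,.129],-14.5)
a=cv2.resize(get_image('side')[130:350,230:450],(550,550));cv2.imwrite('pics/s1.png',a[:,:,::-1])"
```

```text
turn [-0.0008 -0.0003  0.0006] shift after turn [ 1.21e+00  1.00e-03 -0.00e+00] shift before [1.21e+00 3.00e-03 1.00e-03] q [-0.565  0.267  1.472  0.     1.406 -0.309] t 3.2667 w 0.08548887377336349
axes y [ 0.968 -0.253 -0.002] F [-0.62 -0.45  0.24]
```

View pics/s1.png

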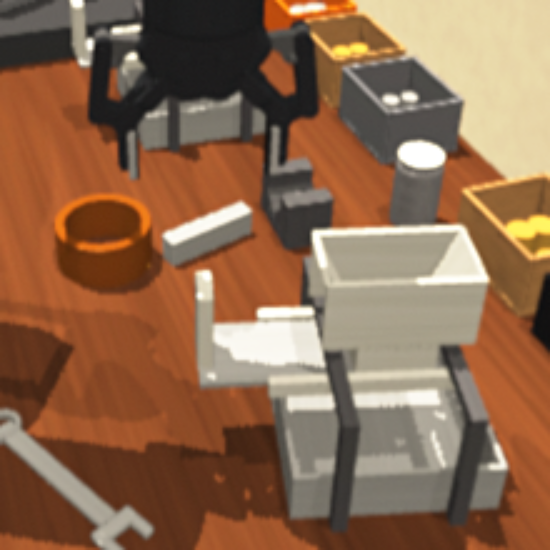

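The open fingers (tips at about (130,170) and (275,160)) are above the tab at (203,275), with the jaw axis along the slide. Descending now, then closing.

Request:
arm_command(series="0.2 0 0 0 0 0 1;0.25 0 0 0 0 0 1;0.25 0 0 0 0 0 1;0.25 0 0 0 0 0 1;0.16 0 0 0 0 0 1;0.1 0 0 0 0 0 1;0 0 0 0 0 0 1;0 0 0 0 0 0 1")

```text
clock: 3.98
position: [0.5189, -0.2442, 0.1307]
ee_rot: [0.433, 0.559, 0.433, -0.559]
contact_force: [-0.0, -0.0, 0.4]
width: 0.0853
```

Request:
arm_command(series="0 0 0 0 0 0 -1;0 0 0 0 0 0 -1;0 0 0 0 0 0 -1;0 0 0 0 0 0 -1;0 0 0 0 0 0 -1;0 0 0 0 0 0 -1;0 0 0 0 0 0 -1;0 0 0 0 0 0 -1")

```text
clock: 4.65
position: [0.5194, -0.2453, 0.1308]
ee_rot: [0.433, 0.56, 0.432, -0.559]
contact_force: [0.5, 0.0, 3.0]
width: 0.0113
```

```bash
python3 -c "
from h import *
rel([.519,-.2465,.129],-14.5)
a=cv2.resize(get_image('side')[130:350,230:450],(550,550));cv2.imwrite('pics/s2.png',a[:,:,::-1])"
```

```text
turn [-0.0003 -0.     -0.0004] shift after turn [ 0.018 -0.     0.013] shift before [ 0.018 -0.     0.013] q [-5.630e-01  3.470e-01  1.663e+00  1.000e-03  1.131e+00 -3.090e-01] t 4.65 w 0.01125943251753452
axes y [ 0.968 -0.251  0.001] F [0.48 0.05 3.02]
```

View pics/s2.png

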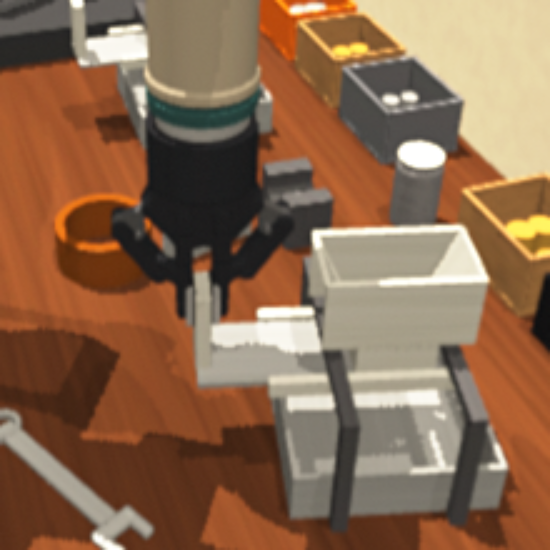

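The fingers hold the tab at a width of 11 mm, and the tab edge shows between the pads at (203,290). Now pulling along tool -y.

Request:
arm_command(series="0 -0.03 0 0 0 0 -1;0 -0.05 0 0 0 0 -1;0 -0.05 0 0 0 0 -1;0 -0.05 0 0 0 0 -1;0 -0.05 0 0 0 0 -1;0 -0.05 0 0 0 0 -1;0 -0.05 0 0 0 0 -1;0 -0.05 0 0 0 0 -1;0 -0.05 0 0 0 0 -1;0 -0.03 0 0 0 0 -1;0 0 0 0 0 0 -1")

```text
clock: 5.62
position: [0.4731, -0.2328, 0.1307]
ee_rot: [-0.432, -0.559, -0.433, 0.559]
contact_force: [0.9, 2.2, 9.0]
width: 0.0112
```

Request:
arm_command(series="0 -0.02 0 0 0 0 -1;0 -0.01 0 0 0 0 -1;0 0 0 0 0 0 -1;0 0 0 0 0 0 -1;0 0 0 0 0 0 -1;0 0 0 0 0 0 -1")

```text
clock: 6.12
position: [0.473, -0.2328, 0.1307]
ee_rot: [0.434, 0.56, 0.432, -0.558]
contact_force: [7.4, 1.4, 3.6]
width: 0.0111
```

```bash
python3 -c "
from h import *
rel([.519,-.2465,.129],-14.5)
a=cv2.resize(get_image('side')[200:350,270:450],(480,400));b=cv2.resize(get_image('top')[110:250,365:490],(320,400));cv2.imwrite('pics/s3.png',np.hstack([a,b])[:,:,::-1])"
```

```text
turn [-0.0002 -0.0002 -0.0012] shift after turn [0.017 0.48  0.018] shift before [0.019 0.48  0.017] q [-0.591  0.281  1.766  0.002  1.092 -0.338] t 6.1167 w 0.011064472619125788
axes y [ 0.968 -0.251  0.004] F [7.36 1.37 3.61]
```

View pics/s3.png

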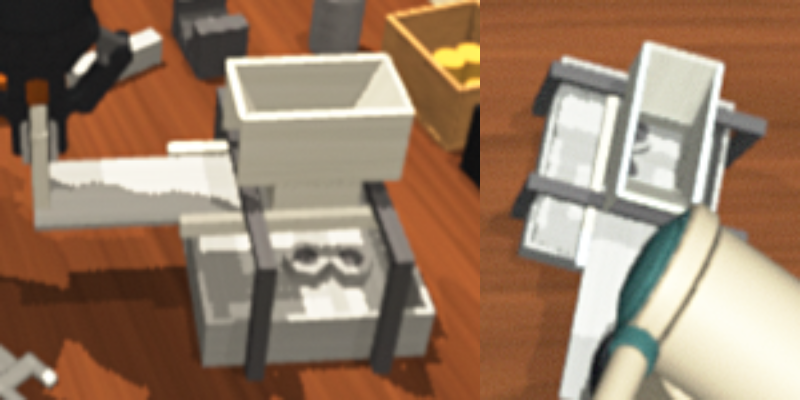

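Both nuts lie in the tray, at (305,260) and (345,260) in the left half, and the outlet is empty. The gate stopped after 48 mm with the force rising to 7 N. Pushing it shut now.

Request:
arm_command(series="0 0.03 0 0 0 0 -1;0 0.06 0 0 0 0 -1;0 0.06 0 0 0 0 -1;0 0.06 0 0 0 0 -1;0 0.06 0 0 0 0 -1;0 0.06 0 0 0 0 -1;0 0.06 0 0 0 0 -1;0 0.06 0 0 0 0 -1;0 0.06 0 0 0 0 -1;0 0.03 0 0 0 0 -1;0 0 0 0 0 0 -1;0 0 0 0 0 0 -1")

```text
clock: 7.22
position: [0.523, -0.2463, 0.1308]
ee_rot: [-0.433, -0.559, -0.433, 0.559]
contact_force: [0.9, 0.4, 6.7]
width: 0.0115
```

Request:
arm_command(series="0 0.01 0 0 0 0 -1;0 0.01 0 0 0 0 -1;0 0 0 0 0 0 -1;0 0 0 0 0 0 -1;0 0 0 0 0 0 -1")

```text
clock: 7.63
position: [0.524, -0.2465, 0.1307]
ee_rot: [-0.432, -0.559, -0.434, 0.56]
contact_force: [-0.7, 0.7, 7.9]
width: 0.0115
```

```bash
python3 -c "
from h import *
rel([.473,-.2328,.1307],-14.5)"
```

```text
turn [0.     0.0001 0.0007] shift after turn [ 0.    -0.528 -0.005] shift before [ 0.002 -0.528 -0.005] q [-5.590e-01  3.550e-01  1.650e+00 -1.000e-03  1.139e+00 -3.060e-01] t 7.6333 w 0.011536338259184096
axes y [ 0.968 -0.25  -0.002] F [-0.67  0.72  7.91]
```

Request:
arm_command(series="0 0.01 0 0 0 0 -1;0 0.01 0 0 0 0 -1;0 0.01 0 0 0 0 -1;0 0 0 0 0 0 -1;0 0 0 0 0 0 -1;0 0 0 0 0 0 -1")

```text
clock: 8.13
position: [0.526, -0.2471, 0.1308]
ee_rot: [-0.432, -0.558, -0.434, 0.56]
contact_force: [-3.3, 1.3, 9.7]
width: 0.0113
```

Request:
arm_command(series="0 0.01 0 0 0 0 -1;0 0.01 0 0 0 0 -1;0 0 0 0 0 0 -1;0 0 0 0 0 0 -1;0 0 0 0 0 0 -1")

```text
clock: 8.55
position: [0.526, -0.2471, 0.1308]
ee_rot: [-0.431, -0.557, -0.435, 0.561]
contact_force: [-7.2, 1.9, 11.4]
width: 0.0115
```

```bash
python3 -c "
from h import *
rel([.473,-.2328,.1307],-14.5)"
```

```text
turn [0.0001 0.0001 0.0026] shift after turn [ 0.001 -0.548 -0.006] shift before [ 0.005 -0.548 -0.006] q [-0.557  0.361  1.64  -0.003  1.148 -0.303] t 8.55 w 0.011510984921253041
axes y [ 0.968 -0.25  -0.008] F [-7.2   1.9  11.42]
```

The gate is at the shut stop: 54.8 mm of travel, with the force rising and no further motion. Releasing and going straight up.

Request:
arm_command(series="0 0 0 0 0 0 0.6;0 0 0 0 0 0 0.6;0 0 0 0 0 0 0.6;0 0 0 0 0 0 0.6;0 0 0 0 0 0 0.6;0 0 0 0 0 0 0.6;0 0 0 0 0 0 0.6;0 0 0 0 0 0 0.6")

```text
clock: 9.22
position: [0.5305, -0.248, 0.1301]
ee_rot: [-0.433, -0.559, -0.433, 0.559]
contact_force: [-0.1, 0.3, -0.1]
width: 0.0683
```

Request:
arm_command(series="-0.1 0 0 0 0 0 0.6;-0.2 0 0 0 0 0 0.6;-0.25 0 0 0 0 0 0.6;-0.25 0 0 0 0 0 0.6;-0.25 0 0 0 0 0 0.6;-0.2 0 0 0 0 0 0.6;0 -0.25 0 0 0 0 0.6;0 -0.3 0 0 0 0 0.6;0 -0.3 0 0 0 0 0.6;0 -0.3 0 0 0 0 0.6;0 -0.1 0 0 0 0 0.6;0 0 0 0 0 0 0.6")

```text
clock: 10.22
position: [0.4076, -0.2159, 0.2564]
ee_rot: [0.433, 0.559, 0.432, -0.559]
contact_force: [0.0, -0.5, -0.0]
width: 0.0683
```

```bash
python3 -c "
from h import *
rel([.473,-.2328,.1307],-14.5)
A,B=get_image('side'),get_image('top')
cv2.imwrite('pics/sA.png',A[:,:,::-1]);cv2.imwrite('pics/tA.png',B[:,:,::-1])
a=cv2.resize(A[210:350,295:445],(428,400),interpolation=2);b=cv2.resize(B[110:250,365:490],(357,400),interpolation=2);cv2.imwrite('pics/s4.png',np.hstack([a,b])[:,:,::-1])"
```

```text
turn [-0.0002  0.0001 -0.0002] shift after turn [ 1.257e+00  6.760e-01 -1.000e-03] shift before [ 1.258  0.675 -0.002] q [-0.638  0.088  1.684 -0.     1.369 -0.384] t 10.2167 w 0.0682810328637738
axes y [ 0.968 -0.251  0.001] F [ 0.02 -0.49 -0.02]
```

View pics/s4.png

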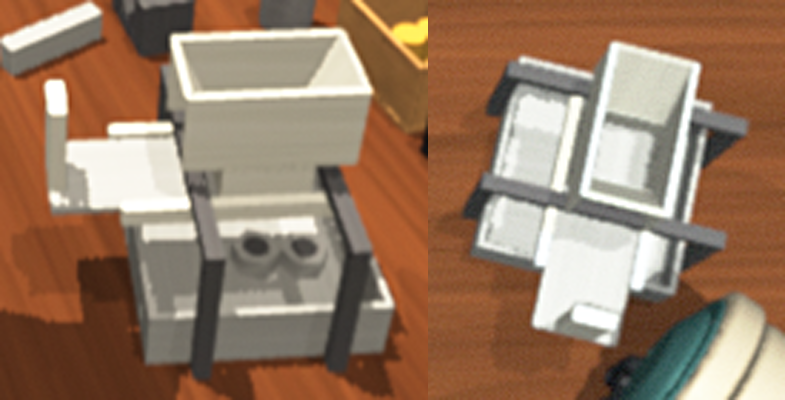

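The final picture shows both nuts in the tray at (255,250) and (300,250), and the funnel empty. The tab is about 3 px (roughly 6–7 mm) nearer the hopper than at the start, and the gripper is clear. Handing in.

```bash
python3 -c "
from rig import ticket;print(ticket.sign_off())"
```

```text
the job is handed in; nothing more can be done
None
```

I pulled the rectangular-mouthed hopper's gate open by its handle, and both nuts dropped into the catch tray. I then pushed the gate shut, let go and moved the arm clear. The job was handed in at about 10.3 s.

- **Opening:** The gate moved 48 mm and stopped, with the force rising to about 7 N. The picture taken then shows both nuts in the tray and the outlet empty.
- **Shutting:** The gate moved 54.8 mm from that stop, against 55 mm nominal. It then stopped moving while the force rose to about 7 N. The final picture shows the handle about 3 px (roughly 6–7 mm) nearer the hopper than at the start, which agrees with the 6.8 mm difference between the two strokes. That implies the gate began slightly more than the stated 6 mm open; about a millimetre of slip or measurement error would explain it.
- **Forces and clearance:** The force readings I checked never passed about 14 N. The contact force was near zero after release.
- **Measurement check:** The handle top measured 164.3 mm high against the stated 165 mm, and the two camera rays met within 0.7 mm. My attempt to check the rim corners across both views mismatched the corners, so I did not use it.

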